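Refit the lint filter of the dryer vent box

ROBOT

A 6-joint arm with a two-finger parallel gripper is mounted at the origin on a cart in front of the work surface, level with it; the furniture and walls round the work are solid. World frame = base frame: x ahead of the robot, y to its left, z up, the work surface at z = 0. Lengths are in mm, angles in degrees, forces in N, time in s.
With the tool pointing down it reaches from about 350 to 850 mm from the base axis. Payload 8.1 kg.
Tool frame: the origin (TCP) lies midway between the tips of the shut fingers; the grasp point (between the pads) lies 19 mm behind it (r.grasp_offset is the distance from the TCP to the grasp point, in mm); z points along the fingers, x is the direction in which the jaws open and shut, and the axes are right-handed (so a half turn about z gives the same grasp; the last joint's range is limited). The gripper opens to 85 mm and grips with 20 to 120 N. Pads are 22 mm wide; open, the fingers measure 114 mm over their backs; the gripper's body (76 mm by 85 mm) begins 54 mm behind the grasp point. The pads swing forward as they close: fully open they stand 13 mm farther back than shut.
Start: joints at [-81.211, 7.471, 85.268, -0, 87.261, -4.893], TCP at [141.942, -582.973, 208.192] pointing down, gripper open.
Joint ranges: [-169.43, 169.43], [-51.17, 129.36], [1.28, 143.12], [-76.62, 256.62], [0, 156.53], [-152.29, 152.29]. Speed limits (degrees/s): [136.94, 136.94, 159.86, 180, 180, 180].

INTERFACE

Orientations are given as [roll, pitch, yaw] about the fixed x, y, z axes, in that order (R = Rz(yaw) Ry(pitch) Rx(roll)).
In Python, from bench import r, optics, hand_in gives the robot as it stands.
- The arm moves only by the shell command python3 -m pendant 'ROWS' [FORCE]. ROWS is JSON, a list of rows, each a list of 5 numbers: the opening, from 0 (shut) to 1 (fully open), then the shift along the tool's x, y, z in mm, then the turn about the tool's z in degrees. A call has 1 to 10 rows; each row shifts and turns the commanded pose from where the row before left it, along the tool's axes as they then stand; what a row does not reach is not made up. A row lasts 1/10 s, in which the tool goes at most 50 mm and 8.59 degrees, less where a joint would pass 70% of its speed; a pose out of reach is approached as far as the arm can. A call with a gripper value outside its range is refused whole. The fingers move at their own pace and stop on an object; FORCE is the grip in N (left out, the last holds). Time passes only in rows, so rows that do not move let the fingers close. It gives the time, the measured TCP pose, the force and the opening at its end, in the units of the state.
- r.sense(): the state, without advancing time (a new reading comes with each control period).
- optics.snapshot(name): name is "scene" or "top"; returns (picture, depth): 420x560x3 uint8, blue, green, red; 420x560 float32, mm along the optical axis (not along the pixel's ray), 0 where there is no reading.
- optics.camera_params(name): a dict with "camera_matrix" (3x3 intrinsics, pixels), "eye" and "orientation" of the camera in the world. Camera axes: x right, y down, z forward; pixel columns grow to the right and rows downward; lengths in mm; the calibration is good to about 2 mm. A picture is of the moment at which its call begins. camera_params takes no time and is no camera call.
- hand_in(): hands the job in, once; it reports no verdict.
Trained networks look in the newest picture that a camera, given by its name, has taken for a name from the list of things; names that differ only in an ending like _2 or _b are one class to them, and where a whole thing is asked for, a point or a joint stands for the part that bears it (a point fixed in the world has none). Each returns a list of dicts, best first, with "score" (0 to 1); they miss things now and then, are a little off and sometimes report something else, mostly with a low value. They report only what shows in the picture. A call takes as long as a camera call.
- optics.search_frame(camera, query): "at" ([x, y, z] in mm, in world coordinates, good to about 4 mm: the middle of the surface that is visible of it).
The state is a dict: "time": time; "joint_pos": joint angles; "qd": joint speeds; "joint_efforts": joint torques, N m; "tool_pos": TCP position; "tcp_rot": TCP orientation; "ft_force": force on the tool from outside, world axes, zero at the start; "wrist_torque": the same for the moment, N m; "finger_gap": finger opening in mm.
Only numpy, scipy, OpenCV 4.12 (cv2) and the standard library are available. Lean on these libraries where they do the work, as an engineer would, in place of code of your own. Each camera call takes 0.05 s, during which the arm holds its last target. There are 200 camera calls.

TASK

Put the blue filter panel back into the white dryer vent box: hold it tilted with the far end up, hook its tongue under the grey lip at the front of the box, then swing the far end down under control, without letting it drop, until the panel lies flat in its bay. Then slide the red catch fully home over the panel's far edge and let go. Leave the other things where they stand.

Things in the scene. Friction and masses are not known exactly. Their poses are not given: they have to be found in the camera images.
- vent_box: White plastic dryer vent box, fixed, 228 x 142 mm (duct collar at the far end, to x = +152). Origin: centre of its filter bay, at worktop height. x points from the lip (front, robot side) to the tower (far end), y left, z up. Bay (mm): front stop wall at x = -85, far tower's face at x = +85, tower top z = 100; side walls' inner faces y = +-63, tops z = 64; panel seat z = 50.
- lip_edge (a point): Middle of the grey lip's lower rear edge: vent_box (-70, 0, 66) mm. The lip runs across the front from the stop wall (x = -85) to x = -70, underside z = 66, top z = 72: over the seat it makes a slot 15 mm deep, 16 mm high. From lip edge to tower face the opening is 155 mm, shorter than the 166 mm panel, so the panel goes in only tilted.
- seat (a point): Centre of the bay at seat height: vent_box (0, 0, 50) mm. The seat is a flat ledge round a dark hole (hole x -45 to +65, y +-51). The seated panel's origin lies within 2 mm of this point lengthwise, 5 mm sideways, its axes parallel to the box's.
- filter_panel: Loose blue filter panel, 166 (x) x 116 (y) mm, 150 to 310 g. Origin: middle of its length and width, on its underside; z up. Starts flat on the worktop, handle up, tongue roughly towards the robot, left or right of the box. Frame from x = -57 to +83, 12 mm thick, grey mesh inside; tongue from x = -57 to -83, 90 mm wide, 5 mm thick, level with the underside.
- tongue_tip (a point): Middle of the lower edge of the tongue's end: panel frame (-83, 0, 0) mm.
- handle (a point): Centre of the handle bar: panel frame (10, 0, 42) mm, nearly above the centre of mass. The bar bridges across the panel: 14 mm thick (x), 64 mm long (y), from z = 30 to 54 mm, open below; grip it across its 14 mm.
- catch (a joint): Red sliding catch on the tower. 0 = fully back, 0.020 m = fully home; slides towards the lip (box -x), stays where left (about 1.5 N friction), starts 0 to 5 mm from fully back, clear of the bay. Its leg, 30 mm wide, front face at box x = 90 mm less the joint, reaches down to z = 64 mm and passes 2 mm over the seated panel's far edge.
- catch_grip (a point): Middle of the catch's red upright grip, 14 mm along the box's x, 22 mm along its y, from z = 106 to 135 mm; this point is at vent_box (116 mm less the joint, 0, 125 mm) and moves with the catch.
- lunchbox: Bystander: clear square box with blue lid, 148 x 163 x 67 mm; origin at its underside. Stands at the side where the panel is not.
- polish_tin: Bystander: low round tin, 65 mm across, 29 mm high, left rear; origin at its underside.
- scrub_brush: Bystander: wooden scrubbing brush, 57 x 150 x 43 mm, right rear; origin at its underside.
- stain_dropper: Bystander: small brown dropper bottle, 33 mm across, 102 mm high, left rear; origin at its underside.

How it is judged:
By the outcome, as a careful person would: the job done as asked, in the order asked, and still so for the second after the job is handed in, with the robot touching nothing.
It also fails if it takes over 51 s, if anything falls off the work surface, if the arm or the gripper's body presses on something with over 40 N, if the wrist force passes 120 N, or if a joint passes its speed limit or range.

## Working session

There is one attempt and no reset: what is moved stays moved. The work goes in short steps, Python scripts to look and compute and a shell command to move; the robot and the scene stay as the last step left them, time stands still between calls to the robot, and variables do not carry over. Pictures are saved under pics/ and viewed, about 8 in all and at most 12, crops included, and the job is handed in when it is done.

```bash
ls; mkdir -p pics; cat > h.py <<'E'
import numpy as np, cv2
from scipy.spatial.transform import Rotation as R
from bench import r, optics
def cam(n):
    p=optics.camera_params(n); K=np.array(p["camera_matrix"]); return p,K
def rotm(o):
    o=np.array(o,float)
    return o if o.shape==(3,3) else R.from_euler('xyz',o,degrees=True).as_matrix()
def cloud(n,depth):
    p,K=cam(n); v,u=np.mgrid[:depth.shape[0],:depth.shape[1]]
    c=np.stack([(u-K[0,2])/K[0,0]*depth,(v-K[1,2])/K[1,1]*depth,depth],-1)
    w=c@rotm(p["orientation"]).T+np.array(p["eye"]); w[depth==0]=np.nan; return w
E
python3 - <<'E'
from h import *
s=r.sense(); print({k:np.round(v,2) for k,v in s.items()}, r.grasp_offset)
for n in("scene","top"):
    print(n,optics.camera_params(n))
    im,d=optics.snapshot(n); cv2.imwrite(f"pics/{n}0.png",im); np.save(f"pics/{n}0.npy",d)
    for q in("vent_box","filter_panel","handle","catch_grip","lip_edge","lunchbox","tongue_tip"):
        print(q,[(np.round(x["at"],0).tolist(),round(x["score"],2)) for x in optics.search_frame(n,q)[:2]])
E
```

```text
pics
{'time': np.float64(0.0), 'joint_pos': array([-81.21,   7.52,  85.33,   0.  ,  87.26,  -4.89]), 'qd': array([-0.03,  0.09, -0.02,  0.1 ,  0.02, -0.1 ]), 'joint_efforts': array([ 0.000e+00, -5.694e+01, -5.006e+01, -0.000e+00,  1.000e-02,
        0.000e+00]), 'tool_pos': array([ 141.85, -582.37,  207.13]), 'tcp_rot': array([-1.7999e+02,  1.1000e-01, -7.6320e+01]), 'ft_force': array([-0.36, -0.21,  0.33]), 'wrist_torque': array([ 0.01, -0.03,  0.01]), 'finger_gap': np.float64(85.27)} 18.700000000000003
scene {'camera_matrix': array([[540.10996427,   0.        , 276.42593348],
       [  0.        , 540.10996427, 207.41115738],
       [  0.        ,   0.        ,   1.        ]]), 'eye': array([-277.43491952,  577.56237032, 1092.53738933]), 'orientation': array([-135.55201877,   -1.11370559, -124.58751634])}
vent_box [([517.0, -55.0, 46.0], 0.94), ([580.0, -66.0, 103.0], 0.68)]
filter_panel [([456.0, 321.0, 10.0], 0.68), ([660.0, 220.0, 52.0], 0.6)]
handle [([453.0, 325.0, 9.0], 0.78)]
catch_grip [([581.0, -64.0, 103.0], 0.84), ([518.0, -61.0, 55.0], 0.6)]
lip_edge [([518.0, -62.0, 53.0], 0.55)]
lunchbox [([599.0, 324.0, 32.0], 0.6), ([519.0, -58.0, 52.0], 0.41)]
tongue_tip [([455.0, 322.0, 10.0], 0.84), ([659.0, 220.0, 54.0], 0.72)]
top {'camera_matrix': array([[529.39645174,   0.        , 275.22105895],
       [  0.        , 529.39645174, 206.60816392],
       [  0.        ,   0.        ,   1.        ]]), 'eye': array([ 363.85870884,   10.20271874, 1485.98259796]), 'orientation': array([-173.63307825,   -0.33353284,  -90.00177833])}
vent_box [([508.0, -71.0, 49.0], 0.58)]
filter_panel [([459.0, 320.0, 9.0], 0.94)]
handle [([458.0, 318.0, 4.0], 0.84), ([664.0, 216.0, 59.0], 0.68)]
catch_grip [([586.0, -66.0, 109.0], 0.58)]
lip_edge [([511.0, -66.0, 54.0], 0.95), ([461.0, 318.0, 5.0], 0.42)]
lunchbox [([462.0, -333.0, 67.0], 0.92), ([457.0, 319.0, 10.0], 0.62)]
tongue_tip [([462.0, 320.0, 7.0], 0.79)]
```

View pics/top0.png

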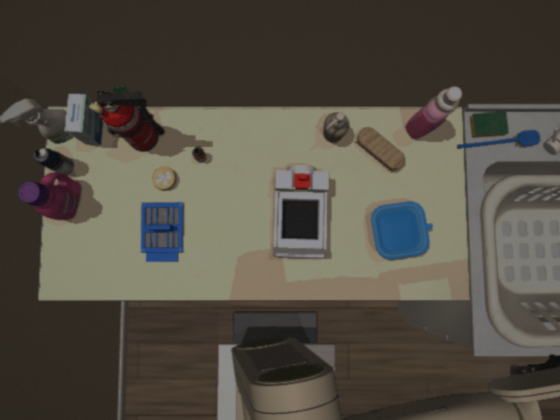

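View pics/scene0.png

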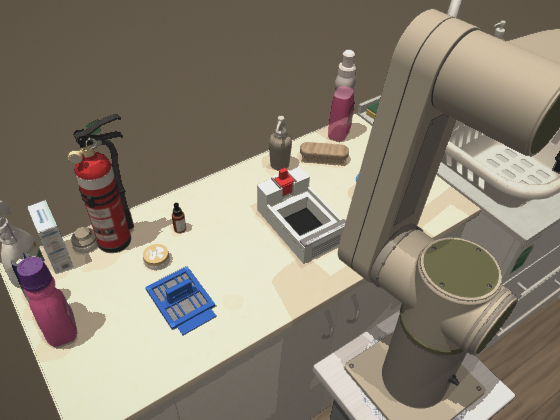

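```bash
cat >> h.py <<'E'
def onplane(n,uv,z):
    p,K=cam(n); uv=np.asarray(uv,float).reshape(-1,2)
    d=np.c_[(uv-K[:2,2])/[K[0,0],K[1,1]],np.ones(len(uv))]@rotm(p["orientation"]).T
    e=np.array(p["eye"]); t=(z-e[2])/d[:,2]; return e+d*t[:,None]
def rect(m,z,n="top"):
    v,u=np.nonzero(m); w=onplane(n,np.c_[u,v],z)[:,:2].astype(np.float32); (c,s,a)=cv2.minAreaRect(w)
    return np.round(c,1),np.round(s,1),round(a,2),len(u)
E
python3 - <<'E'
from h import *
im=cv2.imread("pics/top0.png"); d=np.load("pics/top0.npy"); w=cloud("top",d)
hsv=cv2.cvtColor(im,cv2.COLOR_BGR2HSV)
near=lambda c,rad:np.hypot(w[...,0]-c[0],w[...,1]-c[1])<rad
blue=(hsv[...,0]>100)&(hsv[...,0]<130)&(hsv[...,1]>120)
P=blue&near((460,320),130)
print("panel low z",rect(P&(w[...,2]<20),8)); 
fr=P&(w[...,2]>8)&(w[...,2]<18); print("frame",rect(fr,12), "tongue",rect(P&(w[...,2]<8)&(w[...,2]>2),5))
hb=P&(w[...,2]>40); print("bar",rect(hb,54),np.nanmedian(w[hb],0))
red=((hsv[...,0]<8)|(hsv[...,0]>172))&(hsv[...,1]>150)&near((590,-65),60)
print("red",rect(red&(w[...,2]>125),135),rect(red,106),[np.nanmin(w[red],0),np.nanmax(w[red],0)])
dark=(hsv[...,2]<60); _,lab,st,_=cv2.connectedComponentsWithStats(dark.astype(np.uint8)); k=lab[219,300]
print("hole",k,rect(lab==k,50))
B=near((530,-65),160)&(np.abs(w[...,1]+65)<95)
for lo,hi,z in((58,69,64),(69,78,72),(94,104,100)): print(lo,rect(B&(w[...,2]>lo)&(w[...,2]<hi),z))
for q in((164,179),):print(w[179,164],w[155,199])
big=cv2.resize(im[150:270,110:350],None,fx=3.3,fy=3.3,interpolation=cv2.INTER_CUBIC); cv2.imwrite("pics/c1.png",cv2.convertScaleAbs(big,alpha=1.5))
E
```

```text
panel low z (array([459.3, 317.9]), array([161. , 112.1]), 1.12, 1069)
frame (array([459. , 317.1]), array([160.6, 111.8]), 1.12, 791) tongue (array([459.3, 318.1]), array([110.6, 159.8]), 89.75, 223)
bar (array([467.9, 316.4]), array([10.8, 65.1]), 0.02, 124) [467.84119511 315.65093701  53.70060664]
red (array([593. , -68.2]), array([18.1, 13.1]), 89.63, 38) (array([585.9, -67.2]), array([39.6, 37.4]), 89.77, 220) [array([568.47327594, -87.18270806,  88.72784671]), array([605.44379038, -47.14107693, 141.15383627])]
hole 29 (array([490.5, -64.3]), array([ 95.3, 103.9]), 89.5, 1348)
58 (array([510.6, -66.5]), array([141.8, 244.7]), 88.34, 403)
69 (array([510.1, -64.8]), array([139.2, 245.4]), 89.39, 472)
94 (array([598.1, -68.2]), array([140.5,  64.1]), 88.35, 605)
[603.37788042 310.95195212  29.9181092 ] [662.5623999  208.94165135  71.63507315]
```

View pics/c1.png

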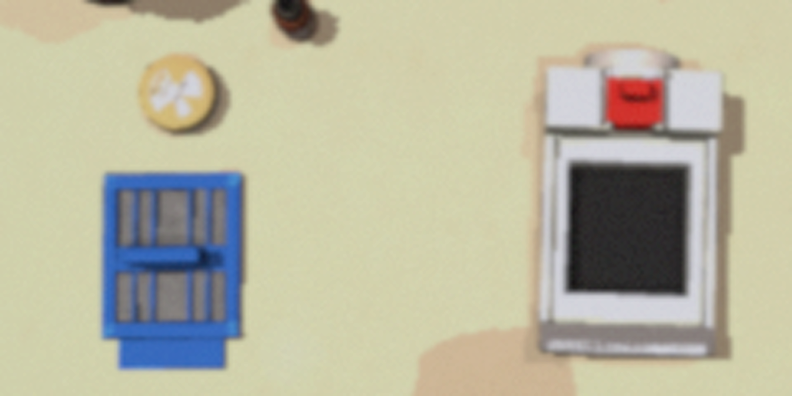

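```bash
cat >> h.py <<'E'
def go(x,y,z,yaw=None):
    s=r.sense(); M=R.from_euler('xyz',s["tcp_rot"],degrees=True).as_matrix()
    print("tool d",np.round(M.T@(np.array([x,y,z])-s["tool_pos"]),1), "turn",None if yaw is None else round(s["tcp_rot"][2]-yaw,2), "at",np.round(s["tool_pos"],1),np.round(s["tcp_rot"],1),"t",s["time"],"gap",s["finger_gap"],"F",np.round(s["ft_force"],1))
E
python3 -m pendant '[[1,0,0,0,6.6],[1,0,0,0,6.6],[1,-40,-29,0,0],[1,-40,-29,0,0],[1,-40,-29,0,0],[1,-40,-29,0,0],[1,-40,-29,0,0],[1,-40,-29,0,0],[1,-40,-29,0,0],[1,-40,-29,0,0]]' 20
python3 -m pendant '[[1,-40,-30,0,0],[1,-40,-15,0,0],[1,-45,-5,0,0],[1,-45,-5,0,0],[1,-45,-5,0,0],[1,-45,-5,0,0],[1,-45,-5,0,0],[1,-45,-5,0,0],[1,-45,-5,0,0],[1,-45,-5,0,0]]'
python3 - <<'E'
from h import *
go(468,317,110,-89.5)
im=cv2.imread("pics/top0.png"); d=np.load("pics/top0.npy"); w=cloud("top",d)
m=(w[...,2]>95)&(w[...,2]<104)&(np.abs(w[...,1]+66)<66)&(w[...,0]>540)&(w[...,0]<660)
v,u=np.nonzero(m); q=onplane("top",np.c_[u,v],100)
E0=np.array([[np.min(q[u==c,0]),np.median(q[u==c,1])] for c in np.unique(u)]);E0=E0[np.abs(E0[:,1]+66)>25]
k=np.polyfit(E0[:,1],E0[:,0],1); print("tower front yaw",-np.degrees(np.arctan(k[0])),"x at y=-66",np.polyval(k,-66),np.round(E0[::6],1).tolist())
for lo,hi,z in((58,69,64),(94,104,100)):
    m=(w[...,2]>lo)&(w[...,2]<hi)&(np.abs(w[...,1]+66)<90)&(w[...,0]>(420 if z==64 else 572))&(w[...,0]<(555 if z==64 else 620)); v,u=np.nonzero(m); q=onplane("top",np.c_[u,v],z)
    L=np.array([[q[v==i,0].mean(),q[v==i,1].min(),q[v==i,1].max()] for i in np.unique(v)])
    for j in(1,2): k=np.polyfit(L[:,0],L[:,j],1); print(z,"side yaw",np.degrees(np.arctan(k[0])),"y at 480",np.polyval(k,480),"mid",np.median(L[:,j]),np.median(L[:,0]))
E
```

```text
time: 1.8
tool_pos: [372.1, -259.4, 208.6]
tcp_rot: [-180.0, -0.0, -89.5]
ft_force: [1.1, -0.6, 0.1]
finger_gap: 85.5
time: 2.8
tool_pos: [452.5, 181.7, 208.5]
tcp_rot: [-179.9, 0.0, -89.5]
ft_force: [0.9, -0.7, 0.5]
finger_gap: 85.7
tool d [-135.2  -16.6   98.6] turn -0.01 at [452.5 181.7 208.5] [-179.9    0.   -89.5] t 2.8 gap 85.72717317442032 F [ 0.9 -0.7  0.5]
tower front yaw -2.0090546988420375 x at y=-66 567.2238741855389 [[568.0, -2.6], [573.4, -18.5], [568.1, -34.4], [565.4, -100.6], [565.5, -116.6], [565.5, -132.2]]
64 side yaw -1.3790465551626756 y at 480 -134.95439180345866 mid -134.97164012812166 487.59142583288474
64 side yaw -1.6793244890420405 y at 480 3.7639926803588715 mid 2.517846508300648 487.59142583288474
100 side yaw 39.180748383398125 y at 480 -224.60902026411338 mid -137.76378417723905 596.2126743147417
100 side yaw -25.29001852546705 y at 480 50.84659355127968 mid 0.06177744571092347 596.2126743147417
```

```bash
python3 -m pendant '[[1,0,0,0,0],[1,-30,-5,25,0],[1,-30,-5,25,0],[1,-30,-4,25,0],[1,-23,-2,20,0],[1,0,0,0,0],[1,0,0,0,0]]' 20
python3 -c "
from h import *
go(468,317,60,-89.5)
im,d=optics.snapshot('scene');cv2.imwrite('pics/s2.png',im[220:360,100:280].repeat(4,0).repeat(4,1))"
```

```text
time: 3.5
tool_pos: [467.2, 292.3, 112.7]
tcp_rot: [179.9, -0.1, -89.5]
ft_force: [0.1, -0.3, 0.2]
finger_gap: 86.0
tool d [-24.8  -1.1  52.7] turn 0.03 at [467.2 292.3 112.7] [ 1.799e+02 -1.000e-01 -8.950e+01] t 3.5 gap 85.954625307142 F [ 0.1 -0.3  0.2]
```

View pics/s2.png

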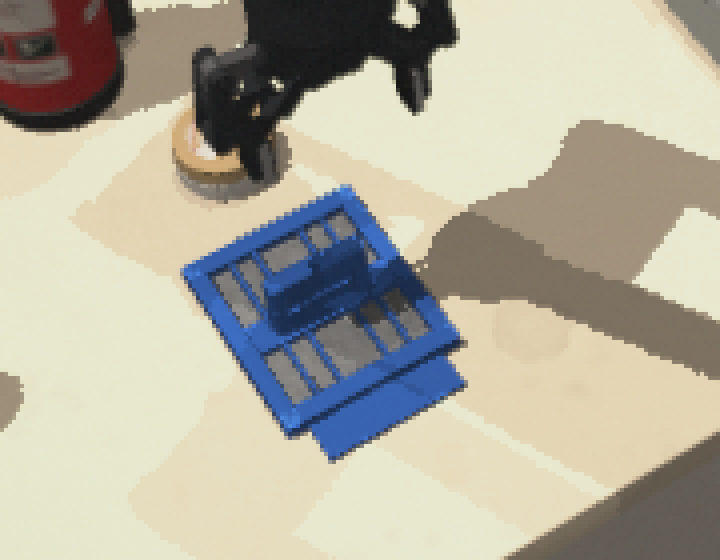

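```bash
python3 -m pendant '[[1,-12,0,10,0],[1,-12.5,-1,20,0],[1,0,0,22,0],[1,0,0,22,0],[1,0,0,20,0],[1,0,0,0,0],[0.7,0,0,0,0],[0.6,0,0,0,0],[0.5,0,0,0,0],[0.5,0,0,0,0]]' 25
python3 -c "
from h import *
go(468,317,18,-89.5)"
```

```text
time: 4.55
tool_pos: [469.8, 318.1, 21.2]
tcp_rot: [-179.8, 0.1, -89.5]
ft_force: [-0.8, -0.2, 8.0]
finger_gap: 63.0
tool d [1.1 1.9 3.2] turn -0.03 at [469.8 318.1  21.2] [-1.798e+02  1.000e-01 -8.950e+01] t 4.55 gap 62.97444415634173 F [-0.8 -0.2  8. ]
```

```bash
python3 -m pendant '[[0.5,0,0,-5,0],[0.5,0,0,-15,0],[0.5,0,0,-20,0],[0.5,0,0,-30,0],[0.5,0,0,-30,0],[0.5,0,0,-30,0],[0.5,0,0,-20,0],[0.5,0,0,0,0],[0.5,0,0,0,0]]'
python3 -c "
from h import *
go(468,317,18,-89.5)
im,d=optics.snapshot('scene');np.save('pics/s3.npy',d);cv2.imwrite('pics/s3f.png',im);cv2.imwrite('pics/s3.png',im[160:340,80:280].repeat(3,0).repeat(3,1))"
```

```text
time: 5.45
tool_pos: [468.4, 317.3, 169.4]
tcp_rot: [-180.0, 0.0, -89.5]
ft_force: [-1.5, 0.2, -3.5]
finger_gap: 62.8
tool d [  0.3   0.5 151.4] turn -0.02 at [468.4 317.3 169.4] [-180.     0.   -89.5] t 5.45 gap 62.812119467071284 F [-1.5  0.2 -3.5]
```

View pics/s3.png

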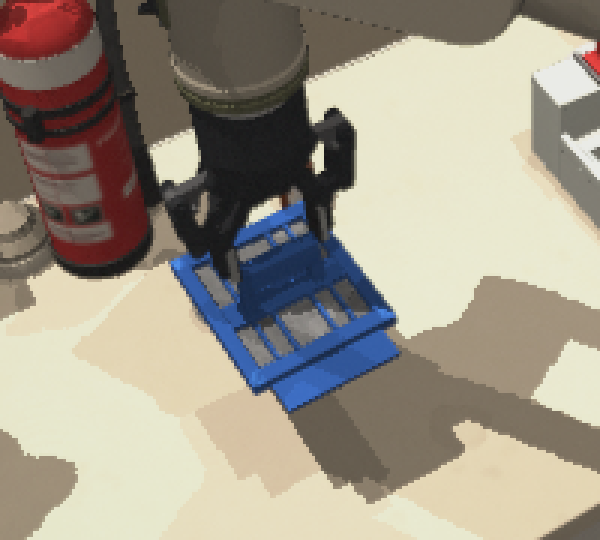

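```bash
cat >> h.py <<'E'
BO=np.array([481.,-65.5,0]); BY=-1.6
BR=R.from_euler('z',BY,degrees=True).as_matrix()
def tobox(w): return (np.asarray(w)-BO)@BR
def plan(th,p,b,piv=45,off=24,y=0):
    t=np.radians(th); dx,dz=10-p[0],piv-p[1]
    q=np.array([b[0]+dx*np.cos(t)-dz*np.sin(t), y, b[1]+dx*np.sin(t)+dz*np.cos(t)-off])
    print("tcp box",np.round(q,1),end=" "); w=BR@q+BO; go(*w,-90+BY)
def panelfit(n,im,d):
    "tilt of the panel: plane through blue frame, excluding handle; returns slope along box x (deg), along y, corners"
    w=cloud(n,d); hsv=cv2.cvtColor(im,cv2.COLOR_BGR2HSV); t=np.array(r.sense()["tool_pos"])
    m=(hsv[...,0]>100)&(hsv[...,0]<130)&(hsv[...,1]>120)&(np.linalg.norm(w-t,axis=-1)<140)
    q=tobox(w[m]); c=tobox(t); q=q[np.abs(q[:,0]-c[0])>22]; k=np.ones(len(q),bool)
    for tol in (30,12,6,4,4,4):
        A=np.c_[q[:,:2],np.ones(len(q))]; f=np.linalg.lstsq(A[k],q[k,2],rcond=None)[0]; k=np.abs(A@f-q[:,2])<tol
    print("tilt x",round(np.degrees(np.arctan(f[0])),1),"roll y",round(np.degrees(np.arctan(f[1])),1),"n",k.sum(),len(q),"x",np.round(np.percentile(q[:,0],[0.5,99.5]),1),"y",np.round(np.percentile(q[:,1],[.5,99.5]),1),"z under tcp",round(f@[c[0],c[1],1],1),"tcp",np.round(c,1))
E
python3 - <<'E'
from h import *
im=cv2.imread("pics/s3f.png"); panelfit("scene",im,np.load("pics/s3.npy"))
im=cv2.imread("pics/top0.png"); d=np.load("pics/top0.npy"); w=cloud("top",d); hsv=cv2.cvtColor(im,cv2.COLOR_BGR2HSV)
red=((hsv[...,0]<8)|(hsv[...,0]>172))&(hsv[...,1]>150); b=tobox(w); red&=(np.abs(b[...,1])<40)&(np.abs(b[...,0]-100)<50)
for x in range(84,132,4):
    q=b[red&(np.abs(b[...,0]-x)<2)]; print(x,len(q),np.round(np.percentile(q[:,2],[10,50,90]),0) if len(q) else "")
plan(0,(65,0),(86,125))
E
```

```text
tilt x 2.1 roll y 0.2 n 983 1275 x [-119.5   46.7] y [326.9 442.4] z under tcp 158.0 tcp [-24.  381.9 168. ]
84 0 
88 19 [ 92.  97. 105.]
92 28 [100. 108. 111.]
96 22 [105. 107. 110.]
100 25 [105. 107. 111.]
104 23 [103. 106. 110.]
108 39 [106. 112. 137.]
112 25 [105. 132. 137.]
116 22 [107. 112. 137.]
120 13 [105. 108. 136.]
124 4 [103. 108. 109.]
128 0 
tcp box [ 31.   0. 146.] tool d [383.6 -41.1  22.3] turn 2.08 at [467.7 316.9 168. ] [179.9  -0.  -89.5] t 5.5 gap 62.749252081322055 F [-0.9  0.4 -3.1]
```

```bash
python3 -m pendant '[[0.5,10,0,0,0],[0.5,25,-4,0,2.1],[0.5,38,-5,0,0],[0.5,40,-5,0,0],[0.5,40,-5,0,0],[0.5,40,-5,0,0],[0.5,40,-5,0,0],[0.5,40,-5,0,0],[0.5,40,-5,0,0],[0.5,30,-2,0,0]]'
python3 -m pendant '[[0.5,22,0,5,0],[0.5,12,0,8,0],[0.5,0,0,8,0],[0.5,0,0,0,0],[0.5,0,0,0,0]]'
python3 -c "
from h import *
im,d=optics.snapshot('scene');cv2.imwrite('pics/s4.png',im[130:290,180:380].repeat(3,0).repeat(3,1));panelfit('scene',im,d)
for th in (0,5,10,15,20,22): plan(th,(65,0),(88,107))
"
```

```text
time: 6.5
tool_pos: [499.7, -29.4, 167.6]
tcp_rot: [179.9, -0.0, -91.7]
ft_force: [0.3, 0.7, -2.7]
finger_gap: 62.6
time: 7.0
tool_pos: [499.4, -59.4, 147.4]
tcp_rot: [179.9, 0.0, -91.6]
ft_force: [-0.1, 0.7, -2.7]
finger_gap: 62.3
tilt x 2.8 roll y -0.6 n 694 954 x [-77.9  89.5] y [-47.3  66.7] z under tcp 135.6 tcp [ 18.7   6.5 148. ]
tcp box [ 33.   0. 128.] tool d [  6.6 -14.3  19.9] turn 0.06 at [499.9 -59.5 148. ] [180.    0.  -91.5] t 7.05 gap 62.37048789153306 F [ 1.2 -0.1 -3.5]
tcp box [ 29.3   0.  123. ] tool d [  6.6 -10.6  24.9] turn 0.06 at [499.9 -59.5 148. ] [180.    0.  -91.5] t 7.05 gap 62.37048789153306 F [ 1.2 -0.1 -3.5]
tcp box [ 26.    0.  117.8] tool d [ 6.6 -7.3 30.2] turn 0.06 at [499.9 -59.5 148. ] [180.    0.  -91.5] t 7.05 gap 62.37048789153306 F [ 1.2 -0.1 -3.5]
tcp box [ 23.2   0.  112.2] tool d [ 6.6 -4.5 35.7] turn 0.06 at [499.9 -59.5 148. ] [180.    0.  -91.5] t 7.05 gap 62.37048789153306 F [ 1.2 -0.1 -3.5]
tcp box [ 20.9   0.  106.5] tool d [ 6.6 -2.2 41.5] turn 0.06 at [499.9 -59.5 148. ] [180.    0.  -91.5] t 7.05 gap 62.37048789153306 F [ 1.2 -0.1 -3.5]
tcp box [ 20.1   0.  104.1] tool d [ 6.6 -1.5 43.8] turn 0.06 at [499.9 -59.5 148. ] [180.    0.  -91.5] t 7.05 gap 62.37048789153306 F [ 1.2 -0.1 -3.5]
```

View pics/s4.png

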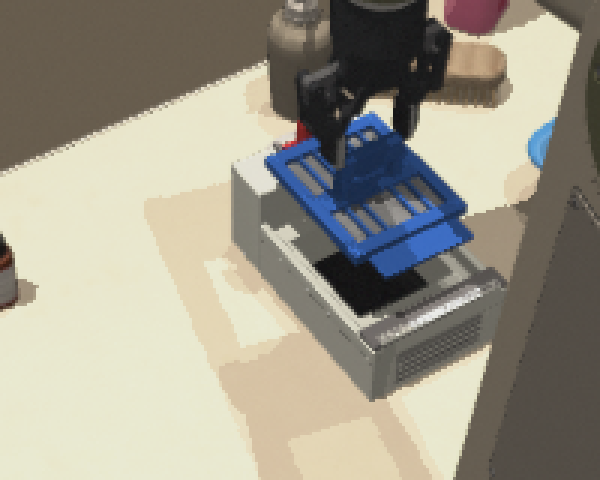

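```bash
python3 -m pendant '[[0.5,3.3,-3,8,0],[0.5,3.3,-4,9,0],[0.5,0,1.6,3,0],[0.5,0,1.6,3,0],[0.5,0,1.6,4,0],[0.5,0,1.6,4,0],[0.5,0,0,0,0]]'
python3 -c "
from h import *
im,d=optics.snapshot('scene');panelfit('scene',im,d)
for th in (10,20): plan(th,(72,0),(88,107))
"
```

```text
time: 7.75
tool_pos: [500.0, -67.1, 116.8]
tcp_rot: [180.0, 0.0, -91.6]
ft_force: [-1.5, 0.2, -0.9]
finger_gap: 62.8
tilt x 10.8 roll y 0.1 n 661 935 x [-69.   93.3] y [-56.4  59.2] z under tcp 104.6 tcp [ 19.3  -1.1 117.1]
tcp box [ 19.1   0.  116.6] tool d [-1.1  0.1  0.6] turn -0.02 at [500.2 -67.2 117.1] [180.   -0.  -91.6] t 7.8 gap 62.4905651567143 F [-0.9 -0.7  0.6]
tcp box [ 14.3   0.  104.1] tool d [-1.1  4.9 13. ] turn -0.02 at [500.2 -67.2 117.1] [180.   -0.  -91.6] t 7.8 gap 62.4905651567143 F [-0.9 -0.7  0.6]
```

```bash
python3 -m pendant '[[0.5,-0.5,1.2,3,0],[0.5,-0.5,1.2,3,0],[0.5,0,1.2,3.5,0],[0.5,0,1.2,3.5,0],[0.5,0,0,0,0]]'
python3 -c "
from h import *
im,d=optics.snapshot('scene');cv2.imwrite('pics/s5.png',im[130:290,180:380].repeat(3,0).repeat(3,1));panelfit('scene',im,d)
for th in (18,20): plan(th,(-83,0),(-66,54)); plan(th,(-83,0),(-82,54))
"
```

```text
time: 8.3
tool_pos: [494.8, -66.0, 103.3]
tcp_rot: [179.9, 0.0, -91.6]
ft_force: [-3.8, -0.7, 0.7]
finger_gap: 62.5
tilt x 21.7 roll y -0.4 n 589 878 x [-60.4  91.6] y [-55.  60.] z under tcp 89.1 tcp [ 1.400e+01 -1.000e-01  1.036e+02]
tcp box [  8.5   0.  101.5] tool d [-0.1  5.5  2.1] turn -0.02 at [495.  -66.  103.6] [179.9   0.  -91.6] t 8.35 gap 62.574782671117035 F [-3.9 -0.5  0.7]
tcp box [ -7.5   0.  101.5] tool d [-0.1 21.5  2.1] turn -0.02 at [495.  -66.  103.6] [179.9   0.  -91.6] t 8.35 gap 62.574782671117035 F [-3.9 -0.5  0.7]
tcp box [  6.    0.  104.1] tool d [-0.1  8.  -0.5] turn -0.02 at [495.  -66.  103.6] [179.9   0.  -91.6] t 8.35 gap 62.574782671117035 F [-3.9 -0.5  0.7]
tcp box [-10.    0.  104.1] tool d [-0.1 24.  -0.5] turn -0.02 at [495.  -66.  103.6] [179.9   0.  -91.6] t 8.35 gap 62.574782671117035 F [-3.9 -0.5  0.7]
```

View pics/s5.png

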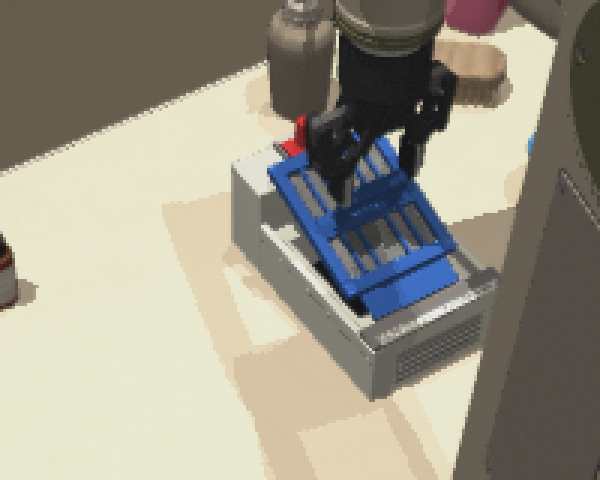

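```bash
python3 -m pendant '[[0.5,0,2,-1.5,0],[0.5,0,4,0,0],[0.5,0,4,0,0],[0.5,0,4,0,0],[0.5,0,3,0,0],[0.5,0,0,0,0]]'
python3 -c "
from h import *
im,d=optics.snapshot('scene');panelfit('scene',im,d)
plan(20,(-83,0),(-83,53))
plan(21.7,(-83,0),(-83,53))
"
```

```text
time: 8.95
tool_pos: [478.0, -65.5, 105.5]
tcp_rot: [180.0, 0.0, -91.6]
ft_force: [-0.4, -0.0, -5.5]
finger_gap: 62.6
tilt x 18.3 roll y -0.7 n 507 756 x [-69.1  76.1] y [-54.8  60.4] z under tcp 92.5 tcp [-2.800e+00 -1.000e-01  1.054e+02]
tcp box [-11.    0.  103.1] tool d [-0.1  8.2  2.3] turn -0.03 at [478.2 -65.5 105.4] [180.    0.  -91.6] t 9.0 gap 62.172020178292776 F [ 0.2  0.2 -4.3]
tcp box [-13.2   0.  105.2] tool d [-0.1 10.4  0.2] turn -0.03 at [478.2 -65.5 105.4] [180.    0.  -91.6] t 9.0 gap 62.172020178292776 F [ 0.2  0.2 -4.3]
```

```bash
python3 -m pendant '[[0.5,0,0,2,0],[0.5,0,1,2,0],[0.5,0,3,0.5,0],[0.5,0,2,0,0],[0.5,0,0,0,0]]'
python3 -c "
from h import *
im,d=optics.snapshot('scene');cv2.imwrite('pics/s6.png',im[130:290,180:380].repeat(3,0).repeat(3,1));panelfit('scene',im,d)
plan(18,(-83,0),(-83,53))
"
```

```text
time: 9.5
tool_pos: [472.7, -65.5, 101.5]
tcp_rot: [-180.0, -0.0, -91.6]
ft_force: [1.2, -0.2, -2.6]
finger_gap: 62.8
tilt x 16.7 roll y -0.2 n 500 683 x [-68.   69.1] y [-55.2  60. ] z under tcp 89.1 tcp [ -8.3  -0.2 101.4]
tcp box [ -8.5   0.  100.5] tool d [-0.2  0.2  0.8] turn -0.02 at [472.7 -65.4 101.4] [-180.    -0.   -91.6] t 9.55 gap 62.84739300222629 F [ 1.2 -0.3 -2.7]
```

View pics/s6.png

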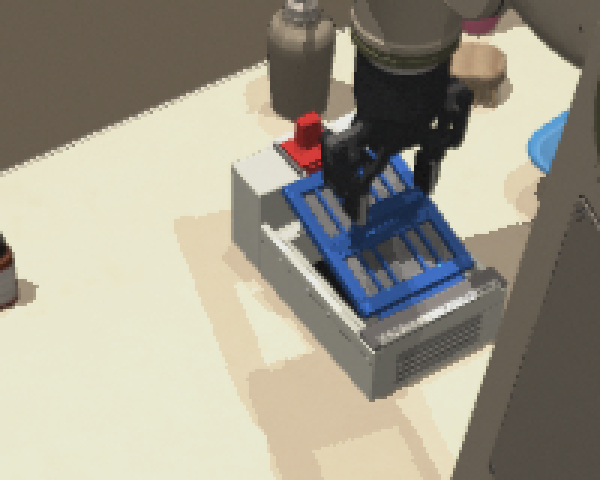

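```bash
python3 -m pendant '[[0.5,0,-1.5,2.7,0],[0.5,0,-1.7,2.8,0],[0.5,0,-1.7,2.8,0],[0.5,0,-1.7,2.8,0],[0.5,0,-1.5,2.3,0],[0.5,0,-1.5,2.3,0],[0.5,0,0,0,0]]'
python3 -c "
from h import *
im,d=optics.snapshot('scene');panelfit('scene',im,d)
plan(8,(-83,0),(-83,50.5))
plan(4,(-83,0),(-83,50.5))
plan(0,(-83,0),(-83,50.5))
"
```

```text
time: 10.25
tool_pos: [482.5, -65.7, 85.4]
tcp_rot: [-180.0, 0.0, -91.6]
ft_force: [-0.3, 0.3, -1.6]
finger_gap: 62.4
tilt x 8.9 roll y -0.4 n 511 655 x [-62.7  75.7] y [-55.6  61.1] z under tcp 74.6 tcp [ 1.4 -0.1 85.5]
tcp box [ 2.8  0.  84. ] tool d [-0.1 -1.5  1.5] turn -0.01 at [482.4 -65.6  85.5] [180.    0.  -91.6] t 10.3 gap 62.56815735410634 F [ 0.4 -0.2 -0.6]
tcp box [ 6.6  0.  77.9] tool d [-0.1 -5.3  7.6] turn -0.01 at [482.4 -65.6  85.5] [180.    0.  -91.6] t 10.3 gap 62.56815735410634 F [ 0.4 -0.2 -0.6]
tcp box [10.   0.  71.5] tool d [-0.1 -8.6 14. ] turn -0.01 at [482.4 -65.6  85.5] [180.    0.  -91.6] t 10.3 gap 62.56815735410634 F [ 0.4 -0.2 -0.6]
```

```bash
python3 -m pendant '[[0.5,0,-1.7,2.5,0],[0.5,0,-1.7,2.5,0],[0.5,0,-1.6,2.5,0],[0.5,0,-1.5,2.5,0],[0.5,0,-0.7,1.5,0],[0.5,0,0,0,0]]'
python3 -c "
from h import *
im,d=optics.snapshot('scene');panelfit('scene',im,d)
plan(0,(-83,0),(-83,50.5))
"
```

```text
time: 10.9
tool_pos: [489.4, -65.8, 73.7]
tcp_rot: [180.0, 0.0, -91.6]
ft_force: [0.7, -0.2, 0.6]
finger_gap: 62.4
tilt x 1.2 roll y 0.1 n 511 612 x [-62.2  79.6] y [-55.9  61.2] z under tcp 62.9 tcp [ 8.3 -0.1 73.8]
tcp box [10.   0.  71.5] tool d [-0.1 -1.7  2.3] turn -0.02 at [489.3 -65.8  73.8] [180.    0.  -91.6] t 10.95 gap 62.41858464688479 F [ 2.2  0.2 -0.3]
```

```bash
python3 -m pendant '[[0.5,0,-0.3,1,0],[0.5,0,-0.2,1,0],[0.5,0,0,0.5,0],[0.5,0,0,0,0],[0.5,0,0,0,0]]'
python3 -c "
from h import *
im,d=optics.snapshot('scene');panelfit('scene',im,d)
plan(0,(-83,0),(-83,50.5))
"
```

```text
time: 11.45
tool_pos: [490.4, -65.9, 71.9]
tcp_rot: [-179.9, -0.0, -91.6]
ft_force: [3.5, 0.5, 0.9]
finger_gap: 62.3
tilt x 0.2 roll y 0.2 n 522 614 x [-62.   79.8] y [-55.5  60.3] z under tcp 61.2 tcp [ 9.4 -0.1 71.9]
tcp box [10.   0.  71.5] tool d [-0.1 -0.6  0.4] turn -0.02 at [490.4 -65.9  71.9] [-179.9   -0.   -91.6] t 11.5 gap 62.13930388089083 F [ 3.3 -0.2  1.7]
```

```bash
python3 -m pendant '[[0.6,0,-0.6,0.4,0],[0.8,0,0,0,0],[1,0,0,0,0],[1,0,0,0,0],[1,0,0,-5,0],[1,0,0,-15,0],[1,0,0,-30,0],[1,0,0,-30,0],[1,0,0,-20,0],[1,0,0,0,0]]'
python3 -c "
from h import *
im,d=optics.snapshot('scene');panelfit('scene',im,d);cv2.imwrite('pics/s7.png',im[130:290,180:380].repeat(3,0).repeat(3,1))
print(tobox(r.sense()['tool_pos']))
for q in ('catch_grip','catch'): print(q,[(np.round(tobox(x['at'])),round(x['score'],2)) for x in optics.search_frame('scene',q)[:2]])
w=cloud('scene',d);hsv=cv2.cvtColor(im,cv2.COLOR_BGR2HSV);b=tobox(w)
m=((hsv[...,0]<8)|(hsv[...,0]>172))&(hsv[...,1]>150)&(np.abs(b[...,1])<40)&(np.abs(b[...,0]-100)<50);q=b[m&(b[...,2]>114)];print(np.round(np.percentile(q,[2,50,98],axis=0),1).tolist())
"
```

```text
time: 12.5
tool_pos: [493.2, -66.5, 176.4]
tcp_rot: [-179.6, -0.1, -91.6]
ft_force: [0.5, -0.1, 0.5]
finger_gap: 85.5
tilt x 0.0 roll y 0.4 n 538 614 x [-62.   78.8] y [-54.9  60.1] z under tcp 60.9 tcp [ 11.1  -0.5 174. ]
[ 11.11741249  -0.51045621 174.04499643]
catch_grip [(array([103.,   4., 105.]), 0.83)]
catch [(array([ 95.,   0., 108.]), 0.61)]
[[104.1, -6.7, 114.3], [109.4, 5.4, 130.0], [120.9, 15.1, 136.6]]
```

View pics/s7.png

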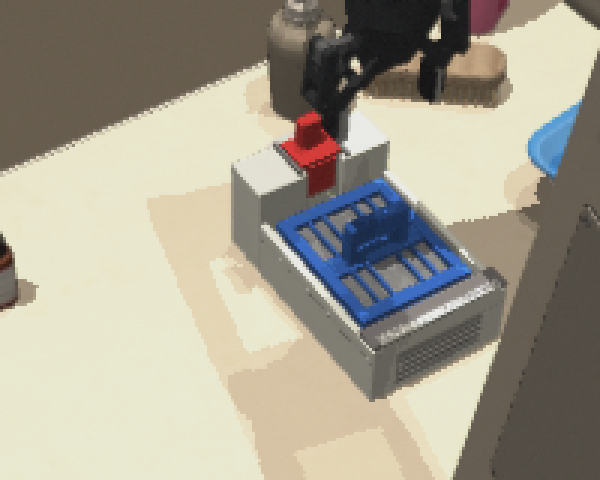

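```bash
python3 -m pendant '[[0.6,0,-20,0,0],[0.6,0,-32,0,0],[0.6,-1,-30,0,0],[0.6,0,-20,10,0],[0.6,0,0,18,0],[0.6,0,0,18,0],[0.6,0,0,16,0],[0.6,0,0,0,0]]' 30
python3 -c "
from h import *
s=r.sense();print(tobox(s['tool_pos']),s['ft_force'])"
```

```text
time: 13.45
tool_pos: [589.6, -67.2, 104.8]
tcp_rot: [179.6, 0.1, -91.6]
ft_force: [0.0, -0.7, -0.5]
finger_gap: 51.5
[108.60480073   1.29864194 104.76057485] [ 0.02813367 -0.66945354 -0.54720684]
```

```bash
python3 -m pendant '[[0.6,0,-3,-2,0],[0.6,0,0,0,0],[0.6,0,0,0,0]]' 30
python3 -c "
from h import *
s=r.sense();print(tobox(s['tool_pos']),s['ft_force'])"
```

```text
time: 13.75
tool_pos: [596.6, -68.1, 112.7]
tcp_rot: [-179.9, -0.0, -91.6]
ft_force: [-0.0, 0.0, 1.0]
finger_gap: 51.3
[115.61251795   0.66642105 112.67957507] [-0.03344483  0.01321497  0.9766493 ]
```

Now at (115.6, 0.7, 112.7), settled. Close on the grip.

```bash
python3 -m pendant '[[0.3,0,1,1,0],[0.1,0,0,0,0],[0,0,0,0,0],[0,0,0,0,0],[0,0,0,0,0],[0,0,0,0,0]]' 30
python3 -c "
from h import *
s=r.sense();print(tobox(s['tool_pos']),s['ft_force'])"
```

```text
time: 14.35
tool_pos: [594.7, -67.4, 110.6]
tcp_rot: [-180.0, 0.0, -91.6]
ft_force: [-2.5, 4.4, 6.4]
finger_gap: 19.3
[113.75689865   1.24041612 110.57494692] [-2.4767805   4.42506271  6.38610209]
```

```bash
python3 -m pendant '[[0,0,2,0,0],[0,0,3,0,0],[0,0,3,0,0],[0,0,3,0,0],[0,0,3,0,0],[0,0,0,0,0]]'
python3 -c "
from h import *
s=r.sense();print(tobox(s['tool_pos']),s['ft_force'])"
```

```text
time: 14.95
tool_pos: [580.7, -67.1, 110.5]
tcp_rot: [-179.9, 0.0, -91.6]
ft_force: [-0.7, 5.2, 5.2]
finger_gap: 19.4
[ 99.67769644   1.16631931 110.54775008] [-0.65492883  5.22525524  5.20848575]
```

```bash
for i in 1 2 3; do python3 -m pendant '[[0,0,1,0,0],[0,0,1,0,0],[0,0,0,0,0]]'; done
python3 -c "
from h import *
s=r.sense();print(tobox(s['tool_pos']),s['ft_force'])"
```

```text
time: 15.25
tool_pos: [579.0, -67.1, 110.6]
tcp_rot: [-179.9, 0.0, -91.6]
ft_force: [1.0, 3.8, 5.4]
finger_gap: 19.6
time: 15.55
tool_pos: [577.0, -67.0, 110.5]
tcp_rot: [-179.9, 0.0, -91.6]
ft_force: [1.2, 5.1, 5.3]
finger_gap: 19.4
time: 15.85
tool_pos: [575.0, -67.0, 110.6]
tcp_rot: [-179.9, 0.0, -91.6]
ft_force: [1.1, 5.7, 6.0]
finger_gap: 19.7
[ 94.04136053   1.14216552 110.58506552] [1.09942622 5.65760725 6.02542715]
```

```bash
for i in 1 2 3; do python3 -m pendant '[[0,0,1,0,0],[0,0,0,0,0]]'|sed -n '2p;4p'; done
python3 -c "
from h import *
im,d=optics.snapshot('scene');cv2.imwrite('pics/s8.png',im[130:290,180:380].repeat(3,0).repeat(3,1))"
```

```text
tool_pos: [574.5, -67.0, 110.7]
ft_force: [3.4, 5.6, 3.5]
tool_pos: [574.4, -67.0, 110.8]
ft_force: [7.7, 4.6, 1.2]
tool_pos: [574.2, -67.0, 110.9]
ft_force: [11.7, 5.4, -2.2]
```

View pics/s8.png

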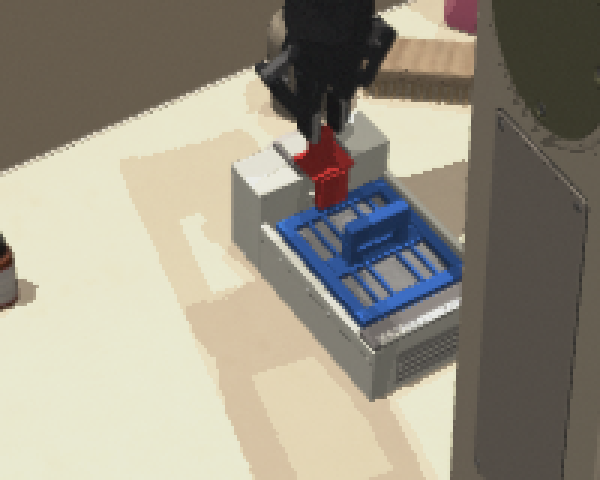

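```bash
python3 -m pendant '[[0.3,0,0,0,0],[0.6,0,0,0,0],[0.6,0,0,0,0],[0.6,0,0,-15,0],[0.6,0,0,-30,0],[0.6,0,0,-40,0],[0.6,0,-35,-20,0],[0.6,35,-35,0,0],[0.6,45,0,0,0],[0.6,45,0,0,0]]'
python3 -m pendant '[[0.6,30,0,0,0],[0.6,0,0,0,0],[0.6,0,0,0,0]]'
python3 - <<'E'
from h import *
for n in("scene","top"):
    im,d=optics.snapshot(n); b=tobox(cloud(n,d)); hsv=cv2.cvtColor(im,cv2.COLOR_BGR2HSV)
    m=((hsv[...,0]<8)|(hsv[...,0]>172))&(hsv[...,1]>150)&(np.abs(b[...,1])<40)&(np.abs(b[...,0]-95)<50)
    q=b[m&(b[...,2]>114)]; print(n,"grip",np.round(np.percentile(q,[2,50,98],axis=0),1).tolist() if len(q) else None,"red xmin",np.round(np.nanpercentile(b[m][:,0],2),1))
    m=(hsv[...,0]>100)&(hsv[...,0]<130)&(hsv[...,1]>120)&(np.abs(b[...,1])<75)&(np.abs(b[...,0])<100)&(b[...,2]<70); q=b[m]
    A=np.c_[q[:,:2],np.ones(len(q))]; f=np.linalg.lstsq(A,q[:,2],rcond=None)[0]; print("panel",np.round(f,3),np.round(np.percentile(q,[.5,99.5],axis=0),1).tolist(),cv2.minAreaRect(q[:,:2].astype(np.float32)))
    cv2.imwrite(f"pics/{n}9.png",im if n=="top" else im[130:290,180:380].repeat(3,0).repeat(3,1))
E
```

```text
time: 17.5
tool_pos: [638.6, -195.2, 215.8]
tcp_rot: [-180.0, -0.0, -91.5]
ft_force: [0.1, -0.2, -0.1]
finger_gap: 51.0
time: 17.8
tool_pos: [636.9, -224.8, 215.8]
tcp_rot: [-180.0, 0.0, -91.7]
ft_force: [1.0, -0.1, -1.1]
finger_gap: 50.9
scene grip [[84.8, -5.8, 114.4], [89.6, 5.5, 129.1], [97.8, 14.2, 137.9]] red xmin 65.7
panel [ 3.0000e-03 -3.0000e-03  6.0477e+01] [[-61.0, -55.3, 52.8], [78.5, 60.2, 67.4]] ((8.391555786132812, 2.2941246032714844), (142.41429138183594, 119.66352081298828), 0.6841082572937012)
top grip [[88.9, -8.9, 115.2], [93.3, 1.4, 135.6], [100.4, 11.1, 141.7]] red xmin 70.4
panel [2.6000e-02 4.0000e-03 6.2103e+01] [[-67.9, -58.0, 51.8], [80.7, 54.4, 69.9]] ((6.30462646484375, -1.6906471252441406), (112.70518493652344, 149.5943145751953), 89.51795196533203)
```

View pics/scene9.png

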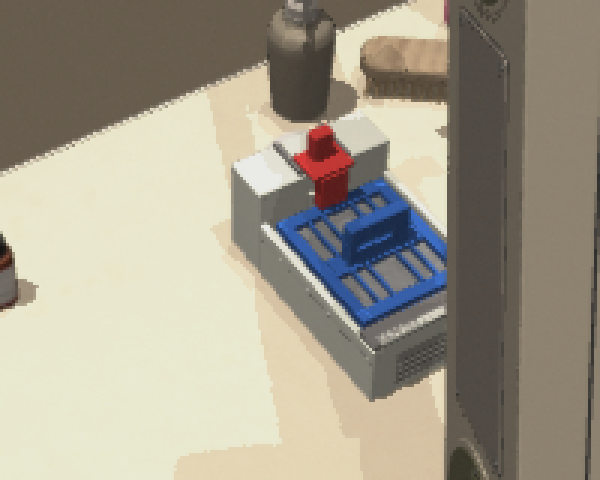

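View pics/top9.png

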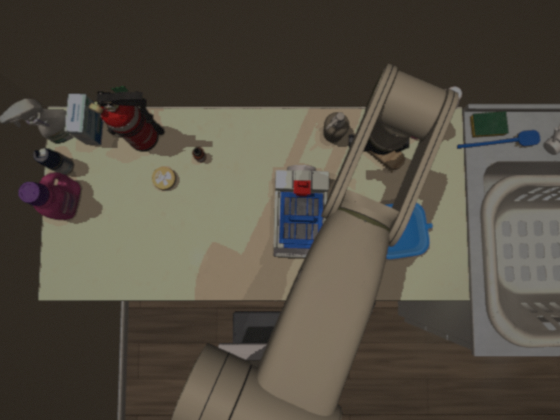

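```bash
python3 -c "
from bench import hand_in; print(hand_in())"
```

```text
the job is handed in; nothing more can be done
None
```

The filter panel is back in its bay, lying flat with its tongue under the lip. The red catch is fully home over its far edge, and I handed the job in at about 18 s of the 51 s allowed.

**How it was done:**
- **Grip:** The moves cannot tilt the tool, so I gripped the handle bar by its two ends instead of across its 14 mm. That let the panel pivot in the fingers.
- **Tilt:** I lowered the far end onto the top of the tower, on the catch plate, until the panel was tilted about 21°. It had settled to 17–18° by the time the tongue was fully under the lip.
- **Swing:** I lowered the far end along its arc, holding it all the way to the seat, then let go.
- **Catch:** I gripped it and slid it until it stopped moving and the force rose to about 12 N, then released it and moved the arm clear.

**Last checks:**
- **Panel:** The side camera measured it flat to about 0.2°. The top camera gave about 1.5° lengthwise, which I put down to its coarser depth.
- **Sideways position:** The cameras disagreed, +2.3 mm against −1.7 mm. Both are within the 5 mm allowed.
- **Lengthwise position:** I did not measure this tightly. The tongue pressed on the front stop just before release.
- **Catch:** Its grip moved about 19.8 mm between pictures, and its leg shows over the panel's edge.
- **Other things:** The tin and dropper look unmoved. The arm partly hid the lunchbox and brush in the last picture. I saw no contact with them, but did not measure them.
- **Forces:** The highest reading was about 12 N, though I read the force only at the end of each move.

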